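Feed the yellow-capped vial carrier past its spring plunger into the reader

TASK

Load the carrier with the yellow-capped jars into the two-lane vial reader: with a fingertip press down the red spring plunger standing in the carrier's front window, keep it down while you push the carrier away towards the housing until it has run over the plunger, and push on until the plunger springs up in the carrier's rear window and locks it. Only press and push: lift nothing, keep the jars standing in their cells, leave the white-capped carrier and its plunger alone and do not knock the other things about. Finish with the hand clear.

Things in the scene. Friction and masses are not known exactly. Their poses are not given: they have to be found in the camera images.
- reader: Two-lane vial reader, fixed: a dark deck 470 x 252 mm, top 20 mm above the table, with rails, and a white housing at its far end. Origin on the table midway between the two plungers; x runs along the lanes towards the housing (the loading direction), y to the left, z up. Lane centres at y = +56 and -56 mm; deck from x = -140 to 330 mm. The rails are 33 mm above the table, 81 mm free between their lips.
- housing_front (a point): Middle of the upper front edge of the reader's housing (reader x = 175 mm, 102 mm above the table). The housing is 252 mm wide, and 136 mm high from reader x = 225 mm on. Each lane runs into it through a tunnel 91 mm wide up to an end stop, which the carrier meets when its origin is at reader x = 82 mm.
- plunger_left_top (a point): Top centre of the left lane's red spring plunger (reader x = 0, y = +56 mm): a button 34 mm across, flat top 27 mm across. Released, its top is 12 mm above the deck (32 mm above the table), 4 mm proud of the carrier plate, and locks the carrier. It moves straight down 14 mm; spring 3 N at the top, 6 N fully down. The plate passes over it only while its top is held within 2 mm of the deck's level.
- plunger_right_top (a point): Top centre of the right lane's red spring plunger (reader x = 0, y = -56 mm); made like the left one.
- plunger_left (a joint): Travel of the left plunger, m: 0 up (locking), 0.014 fully down; grows as it is pressed.
- plunger_right (a joint): Travel of the right plunger, m: 0 up (locking), 0.014 fully down; grows as it is pressed.
- carrier_yellow: Carrier with the yellow-capped jars, in either lane: aluminium plate 274 x 88 mm, 8 mm thick (hollowed 3 mm beneath but for 19 mm edge runners), 0.35 to 0.7 kg, loose between the rails. Origin at deck level in the centre of its front window; axes as the reader's. The plate ends at x = -117 and +157 mm. At the start its origin is within 3 mm of reader x = 0, locked by the plunger in the front window.
- front_window_edge (a point): Upper middle of the front edge (towards the housing) of the yellow carrier's front window, at carrier x = 21 mm, 8 mm above the deck. The window goes right through the plate, 42 mm along x, 50 mm across. A fingertip holding the plunger down in the window pushes on this edge with about 3 to 15 N; the plate then covers the plunger and keeps it down.
- rear_window (a point): Centre of the yellow carrier's rear window, carrier x = -80 mm, same size (42 x 50 mm), with a 38 mm bar between the two windows. The plunger springs up in it when the carrier has gone about 80 mm (free to rise with the carrier's origin at reader x = 76 to 82 mm; 82 mm is the end stop).
- jar_rack (a point): Middle of the floor of the yellow carrier's blue rack of four cells (carrier x = 75 to 153 mm). The cell walls rise to 30 mm and the jars' tops to 58 mm above the deck.
- carrier_white: The same kind of carrier with three white-capped jars, in the other lane, locked by its own plunger; stays as it is.
- jar_yellow_1: Clear sample jar, yellow cap, 33 mm across, 50 mm high, standing in a cell of the yellow carrier; origin at the centre of its underside.
- jar_yellow_2: Clear sample jar, yellow cap, 33 mm across, 50 mm high, standing in a cell of the yellow carrier; origin at the centre of its underside.
- jar_yellow_3: Clear sample jar, yellow cap, 33 mm across, 50 mm high, standing in a cell of the yellow carrier; origin at the centre of its underside.
- jar_white_1: Clear sample jar, white cap, 33 mm across, 50 mm high, standing in a cell of the white carrier; origin at the centre of its underside.
- jar_white_2: Clear sample jar, white cap, 33 mm across, 50 mm high, standing in a cell of the white carrier; origin at the centre of its underside.
- jar_white_3: Clear sample jar, white cap, 33 mm across, 50 mm high, standing in a cell of the white carrier; origin at the centre of its underside.
- spare_yellow: Loose yellow-capped jar, 33 mm across, 50 mm high, standing on the table left of the reader; origin under its centre.
- spare_white: Loose white-capped jar, 33 mm across, 50 mm high, standing on the table right of the reader; origin under its centre.
- tube_rack: Loose grey rack of purple-capped tubes, 55 x 110 mm, 41 mm high, on the table left of the reader; origin under its centre.
- reagent_bottle: Loose bottle, 60 mm across, 130 mm high, on the table right of the reader; origin under its centre.
- rubber_stamp: Loose hand stamp with a wooden knob, 50 x 32 mm, 62 mm high, standing on the reader's housing; origin under its centre.
Things that resemble listed ones, but are neither listed nor needed, are in the scene too. Leave any green look-alike of the jar_yellow_3 alone. What is shaped like the jar_white_2 but green is not meant.

How it is judged:
By the outcome, as a careful person would: the job done as asked, in the order asked, and still so for the second after the job is handed in, with the robot touching nothing.
It also fails if it takes over 32 s, if anything falls off the work surface, if the arm or the gripper's body presses on something with over 40 N, if the wrist force passes 120 N, or if a joint passes its speed limit or range.

ROBOT

A 6-joint arm with a two-finger parallel gripper is mounted at the origin on the work surface. World frame = base frame: x ahead of the robot, y to its left, z up, the work surface at z = 0. Lengths are in mm, angles in rad, forces in N, time in s.
With the tool pointing down it reaches from about 350 to 975 mm from the base axis. Payload 7.1 kg.
Tool frame: the origin (TCP) lies midway between the tips of the shut fingers; the grasp point (between the pads) lies 19 mm behind it (ctrl.grasp_offset is the distance from the TCP to the grasp point, in mm); z points along the fingers, y is the line along which they close (so a half turn about z gives the same grasp; the last joint's range is limited). The gripper opens to 88 mm and grips with 3 to 60 N. Pads are 20 mm wide; open, the fingers measure 115 mm over their backs; the gripper's body (75 mm by 178 mm) begins 61 mm behind the grasp point.
Start: joints at [1.087, 0.423, 1.63, -0, 1.089, -0.019], TCP at [280.12, 558.693, 222.675] pointing down, gripper open.
Joint ranges: [-3, 3], [-0.9, 2.11], [0.09, 2.58], [-1.31, 4.45], [0.11, 2.69], [-2.54, 2.54]. Speed limits (rad/s): [2.39, 2.39, 3.01, 3.14, 3.14, 3.14].

INTERFACE

Orientations are given as a rotation vector (axis times angle).
In Python, from workcell import sensors, viewer, ctrl gives the robot as it stands. The module is installed in compiled form; this text tells all that it offers.
- The arm moves only by the shell command python3 -m handwheel 'ROWS'. ROWS is JSON, a list of rows, each a list of 7 numbers: the shift along the tool's x, y, z in mm, then the turn, a rotation vector about the tool's x, y, z in rad, then the closure, from 0 (fully open) to 1 (shut). In form: [[x, y, z, rx, ry, rz, jaw], ...]. A call has 1 to 10 rows; each row shifts and turns the commanded pose from where the row before left it, along the tool's axes as they then stand; what a row does not reach is not made up. A row lasts 1/8 s, in which the tool goes at most 62.5 mm and 10.7 degrees, less where a joint would pass 70% of its speed; a pose out of reach is approached as far as the arm can. A call is refused whole if a number of a shift passes 62.5 or a number of a turn 0.188, either way. A call with a gripper value outside its range is refused whole. The fingers move at their own pace and stop on an object; the grip force is fixed at half the most. Time passes only in rows, so rows that do not move let the fingers close. It gives the time, the measured TCP pose, the force, the opening and the grip force at its end, in the units of the state.
- sensors.get_obs(): the state, without advancing time (a new reading comes with each control period).
- viewer.get_image(name): name is "scene" or "top" or "wrist"; returns a dict with "frame" (400x640x3 uint8, blue, green, red), "fov_y" (degrees; the focal length in pixels is half the picture's height over the tangent of half this angle, whatever the lens; pixels are square), "cx", "cy" (the principal point, pixels), "distortion" ([k1, k2, p1, p2, k3] as OpenCV has them; the pictures are not rectified), "R" (3x3) and "t" (3): a world point X has camera coordinates R X + t. Camera axes: x right, y down, z forward; pixel columns grow to the right and rows downward; lengths in mm; the calibration is good to about 2 mm. A picture is of the moment at which its call begins. There is no depth.
- ctrl.close_job(): hands the job in; it is judged then, once.
The state is a dict: "t": time; "qpos": joint angles; "qvel": joint speeds; "joint_torque": joint torques, N m; "ee_pos": TCP position; "orientation": TCP orientation; "ft_force": force on the tool from outside, world axes, zero at the start; "moment": the same for the moment, N m; "width": finger opening in mm; "grasp_force": force on a finger pad.
Only numpy, scipy, OpenCV 4.12 (cv2) and the standard library are available. Lean on these libraries where they do the work, as an engineer would, in place of code of your own. Each camera call takes 0.05 s, during which the arm holds its last target. There are 200 camera calls.

## Working session

There is one attempt and no reset: what is moved stays moved. The work goes in short steps, Python scripts to look and compute and a shell command to move; the robot and the scene stay as the last step left them, time stands still between calls to the robot, and variables do not carry over. Pictures are saved under pics/ and viewed, at most 10 in all, crops included, and the job is handed in when it is done.

```bash
mkdir -p pics; python3 - <<'E'
from workcell import sensors,viewer
import cv2,pickle
o=sensors.get_obs();print(o)
d={}
for n in("scene","top"):
    i=viewer.get_image(n);d[n]=i;cv2.imwrite(f"pics/{n}0.png",i["frame"]);print(n,i["fov_y"],i["cx"],i["cy"],i["distortion"],i["R"],i["t"])
pickle.dump(d,open("d0.pkl","wb"))
E
```

```text
{'t': 0.0, 'qpos': array([ 1.08697432e+00,  4.23822925e-01,  1.63070783e+00,  1.58542373e-05,
        1.08862560e+00, -1.89704966e-02]), 'qvel': array([-8.95978099e-04,  2.19212678e-04, -5.55168033e-04,  9.14108435e-04,
       -3.77514548e-05,  1.39580536e-03]), 'joint_torque': array([-2.77280953e-03, -5.44635987e+01, -2.73654217e+01,  6.40771771e-02,
        2.31547997e-02, -1.69336395e-04]), 'ee_pos': array([279.86967824, 558.19133085, 221.90589583]), 'orientation': array([-7.23548775e-01, -3.05672155e+00,  2.37325377e-03]), 'ft_force': array([ 0.2501511 , -0.23028078, -0.23295162]), 'moment': array([ 0.04706186, -0.01442804,  0.00707023]), 'grasp_force': 0.0, 'width': 87.66105755582822}
scene 52.70267197634142 327.8293489151123 202.21403092170513 [0.03358271 0.         0.         0.         0.        ] [[-0.65342822  0.75698637 -0.00179073]
 [ 0.61895708  0.5329169  -0.57696768]
 [-0.43580236 -0.37811534 -0.81676502]] [ 381.5161726  -346.87452243 1206.38647504]
top 45.76208292544541 312.82029688925604 194.6960259319642 [-0.04258159  0.          0.          0.          0.        ] [[ 0.01967311 -0.99979501 -0.0047866 ]
 [-0.98211861 -0.01842829 -0.18735913]
 [ 0.18723251  0.00838695 -0.98227982]] [  25.20397509  598.8349921  1014.73789589]
```

View pics/top0.png

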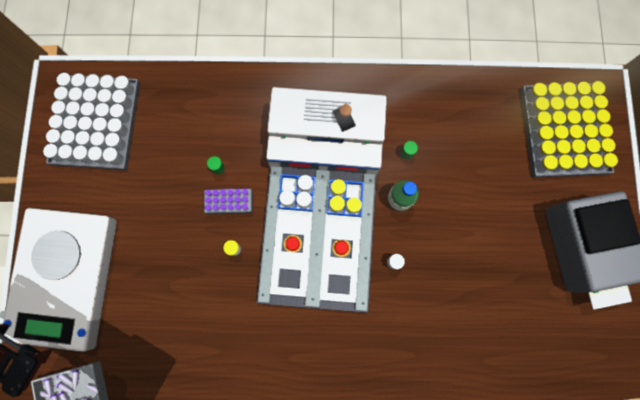

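View pics/scene0.png

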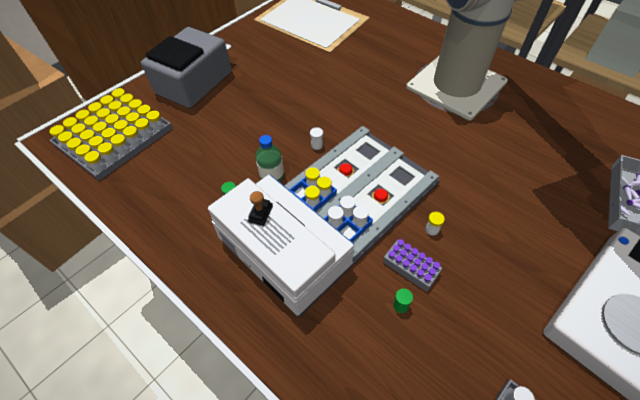

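The top view shows the yellow carrier in the right lane (plunger at pixel 342,248), the white one in the left (292,243), the bottle at (403,195) right of the reader, and the housing at the top. The scene view agrees, with the plungers at (346,168) and (381,195). Next I measure them.

```bash
cat >h.py <<'E'
import cv2,numpy as np
def K(i):
    f=200/np.tan(np.radians(i["fov_y"]/2));return np.array([[f,0,i["cx"]],[0,f,i["cy"]],[0,0,1]])
def ray(i,p):
    u=cv2.undistortPoints(np.array([[p]],float),K(i),np.array(i["distortion"]))[0,0]
    R=np.array(i["R"]);return -R.T@np.array(i["t"]),R.T@np.array([*u,1])
def at(i,p,z):
    c,d=ray(i,p);return c+d*(z-c[2])/d[2]
def proj(i,X):
    return cv2.projectPoints(np.array(X,float).reshape(-1,3),cv2.Rodrigues(np.array(i["R"]))[0],np.array(i["t"],float),K(i),np.array(i["distortion"]))[0][:,0]
def reds(i,a=25):
    f=i["frame"].astype(int);m=((f[...,2]>130)&(f[...,1]<60)&(f[...,0]<60)).astype(np.uint8)
    n,l,s,c=cv2.connectedComponentsWithStats(m);return [(c[k],s[k]) for k in range(1,n) if s[k,4]>a]
E
python3 - <<'E'
import pickle;from h import *
d=pickle.load(open("d0.pkl","rb"))
for n in d:
    for c,s in reds(d[n]): print(n,c.round(1),s,at(d[n],c,31).round(1))
t=d["top"]
for nm,p,z in [("deck nearL",(258,303),33),("deck nearR",(367,311),33),("bottle cap",(410,188),130),("bottle base",(403,198),40),("spare w",(397,261),50),("housing front L edge",(267,162),102),("R",(380,171),102)]: print(nm,at(t,p,z).round(1))
f=t["frame"];cv2.imwrite("pics/c0.png",cv2.resize(f[140:320,240:440],None,fx=4,fy=3.3,interpolation=2)[:, :])
E
```

```text
scene [345.4 168.3] [340 164  12  10 103] [482.7 -30.9  31. ]
scene [380.6 194.1] [374 189  14  11 123] [489.5  80.5  31. ]
top [292.3 243.3] [287 237  12  13 129] [489.9  81.4  31. ]
top [341.  247.2] [335 241  13  13 134] [483.  -29.3  31. ]
deck nearL [355.5 153.9  33. ]
deck nearR [342.9 -88.2  33. ]
bottle cap [ 602.5 -168.7  130. ]
bottle base [ 597.6 -170.2   40. ]
spare w [ 453.3 -152.9   50. ]
housing front L edge [660.7 138.3 102. ]
R [ 645.  -109.4  102. ]
```

View pics/c0.png

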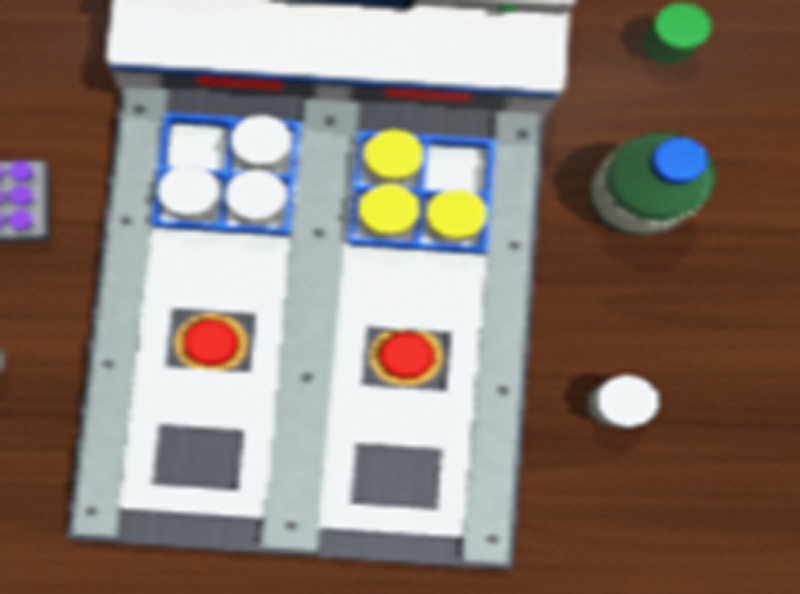

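The plungers come out at about (490,81) on the left and (483,-30) on the right. They are 111 mm apart (expected 112), and both cameras agree within 2 mm. The reader is yawed about -3.5°. The yellow carrier is in the right lane. The bottle's near edge is about 103 mm sideways of that lane, which clears the hand's 89 mm half-width when it is aligned.

```bash
python3 -m handwheel '[[0,0,0,0,0,-0.101,1],[0,0,0,0,0,-0.101,1],[0,0,0,0,0,-0.101,1],[0,0,0,0,0,-0.101,1],[-17,-41,0,0,0,0,1],[-17,-41,0,0,0,0,1],[-17,-41,0,0,0,0,1],[-17,-41,0,0,0,0,1],[-17,-41,0,0,0,0,1],[-17,-41,0,0,0,0,1]]'
python3 -m handwheel '[[-17,-41,0,0,0,0,1],[-17,-41,0,0,0,0,1],[-17,-41,0,0,0,0,1],[-17,-41,0,0,0,0,1],[-17,-41,0,0,0,0,1],[-17,-41,0,0,0,0,1],[-17,-41,0,0,0,0,1],[-17,-41,0,0,0,0,1],[0,0,0,0,0,0,1]]'
```

```text
t: 1.35
ee_pos: [367.1, 305.5, 222.5]
orientation: [-0.095, -3.14, 0.0]
ft_force: [0.4, -0.0, -0.1]
width: 0.5
grasp_force: 0.0
t: 2.48
ee_pos: [483.4, -30.8, 222.5]
orientation: [0.101, 3.14, -0.0]
ft_force: [0.1, 1.1, -0.4]
width: 0.3
grasp_force: 0.0
```

```bash
python3 - <<'E'
from h import *;from workcell import viewer,sensors;import pickle
i=viewer.get_image("wrist");pickle.dump(i,open("w1.pkl","wb"))
print(sensors.get_obs()["ee_pos"])
for c,s in reds(i): print(c.round(1),s,at(i,c,31).round(1))
cv2.imwrite("pics/w1.png",i["frame"])
E
```

```text
[482.65670223 -29.53333152 222.32588471]
[324.1 165.3] [310 149  30  30 522] [482.8 -28.7  31. ]
[434.6 165.1] [422 150  28  29 516] [490.1  83.2  31. ]
```

View pics/w1.png

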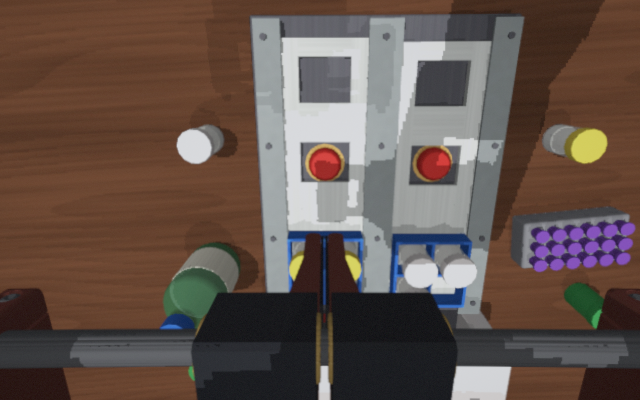

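The wrist view shows the right plunger at (324,165), dead centre under the tool. The lanes run parallel to the image columns and the fingers are shut. The plunger comes out at (482.8,-28.7), against the TCP at (482.7,-29.5), so I can go straight down.

```bash
python3 -m handwheel '[[0,0,30,0,0,0,1],[0,0,30,0,0,0,1],[0,0,30,0,0,0,1],[0,0,30,0,0,0,1],[0,0,30,0,0,0,1],[0,0,30,0,0,0,1],[0,0,0,0,0,0,1],[0,0,0,0,0,0,1]]'
python3 -m handwheel '[[0,0,5,0,0,0,1],[0,0,5,0,0,0,1],[0,0,4,0,0,0,1],[0,0,0,0,0,0,1],[0,0,0,0,0,0,1]]'
```

```text
t: 3.52
ee_pos: [483.0, -28.0, 43.4]
orientation: [0.094, 3.14, 0.0]
ft_force: [0.1, 0.3, 0.5]
width: 0.6
grasp_force: 0.0
t: 4.15
ee_pos: [483.2, -28.7, 28.9]
orientation: [0.096, 3.139, 0.0]
ft_force: [1.1, 2.3, 3.1]
width: 0.4
grasp_force: 1.7
```

Contact came at the expected height with about 3 N. Press on to about 20.5 mm.

```bash
python3 -m handwheel '[[0,0,4,0,0,0,1],[0,0,3,0,0,0,1],[0,0,1,0,0,0,1],[0,0,0,0,0,0,1],[0,0,0,0,0,0,1]]'; python3 -m handwheel '[[0,0,0,0,0,0,1]]'
```

```text
t: 4.78
ee_pos: [483.2, -28.7, 20.8]
orientation: [0.095, 3.139, -0.0]
ft_force: [2.3, 1.3, 5.5]
width: 0.4
grasp_force: 2.5
t: 4.9
ee_pos: [483.2, -28.7, 20.9]
orientation: [0.095, 3.139, -0.0]
ft_force: [2.2, 1.1, 6.0]
width: 0.1
grasp_force: 2.5
```

```bash
python3 -m handwheel '[[0,0,0.5,0,0,0,1],[-3,0,0,0,0,0,1],[-3,0,0,0,0,0,1],[-2,0,0,0,0,0,1],[0,0,0,0,0,0,1]]'; python3 -m handwheel '[[-2,0,0,0,0,0,1],[-2,0,0,0,0,0,1],[0,0,0,0,0,0,1]]'
```

```text
t: 5.52
ee_pos: [483.4, -28.7, 20.2]
orientation: [-0.095, -3.126, -0.001]
ft_force: [-17.7, 1.0, 31.9]
width: 0.5
grasp_force: 16.0
t: 5.9
ee_pos: [483.5, -28.8, 20.1]
orientation: [-0.094, -3.118, -0.001]
ft_force: [-26.8, 0.9, 45.2]
width: 0.4
grasp_force: 22.2
```

The push is blocked: TCP x has not moved and the force is rising. I back off and look.

```bash
python3 -m handwheel '[[6,0,0,0,0,0,1],[6,0,0,0,0,0,1],[0,0,0,0,0,0,1]]'; python3 - <<'E'
from h import *;from workcell import viewer
a=viewer.get_image("scene")["frame"];b=viewer.get_image("wrist")["frame"]
c=cv2.resize(a[100:280,240:440],(640,576))[:300*2:,:];
cv2.imwrite("pics/s2.png",np.hstack([cv2.resize(a[90:270,250:410],(400,450)),cv2.resize(b[100:400,200:460],(390,450))]))
E
```

```text
t: 6.28
ee_pos: [481.9, -28.7, 20.4]
orientation: [-0.095, -3.139, 0.0]
ft_force: [-0.4, 0.6, 10.0]
width: 0.3
grasp_force: 4.7
```

View pics/s2.png

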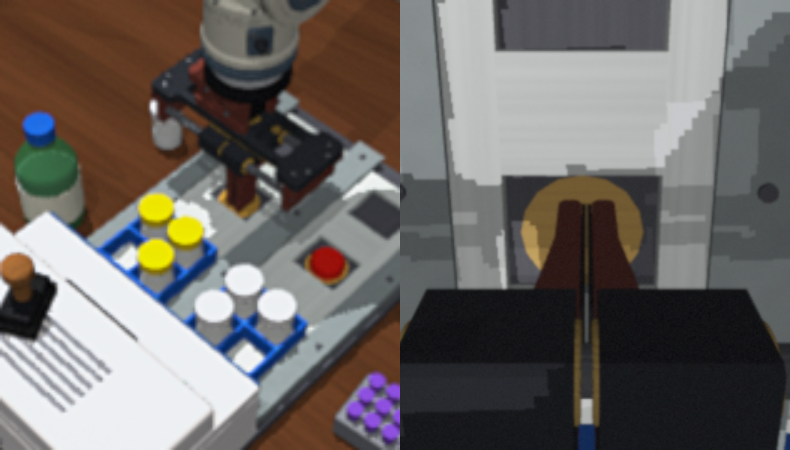

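The red top is hidden under the fingers and the force is 10 N, above the 6 N spring maximum. So the plunger is bottomed and the tip is sunk in its well, catching on the well's rim. I raise about 2 mm and push again gently.

```bash
python3 -m handwheel '[[0,0,-1,0,0,0,1],[0,0,-0.7,0,0,0,1],[0,0,0,0,0,0,1]]'; python3 -m handwheel '[[-2,0,0,0,0,0,1],[-2,0,0,0,0,0,1],[0,0,0,0,0,0,1]]'
```

```text
t: 6.75
ee_pos: [482.0, -28.7, 21.7]
orientation: [-0.095, -3.139, 0.0]
ft_force: [-0.8, -0.2, 5.0]
width: 0.2
grasp_force: 2.4
t: 7.12
ee_pos: [486.2, -28.9, 21.6]
orientation: [-0.095, -3.139, -0.0]
ft_force: [-4.2, 0.5, 3.5]
width: 0.4
grasp_force: 2.4
```

```bash
python3 -m handwheel '[[-2,0,0,0,0,0,1],[-2,0,0,0,0,0,1],[0,0,0,0,0,0,1]]'; python3 -m handwheel '[[-2,0,0,0,0,0,1],[-2,0,0,0,0,0,1],[0,0,0,0,0,0,1]]'
```

```text
t: 7.5
ee_pos: [489.8, -29.1, 21.7]
orientation: [-0.095, -3.138, -0.0]
ft_force: [-6.1, -1.1, 6.6]
width: 0.6
grasp_force: 4.0
t: 7.88
ee_pos: [492.6, -29.3, 21.5]
orientation: [-0.095, -3.136, -0.0]
ft_force: [-8.0, -0.4, 7.8]
width: 0.7
grasp_force: 4.7
```

```bash
python3 -m handwheel '[[-2,0,0,0,0,0,1],[-2,0,0,0,0,0,1],[0,0,0,0,0,0,1]]'; python3 -m handwheel '[[-2,0,0,0,0,0,1],[-2,0,0,0,0,0,1],[0,0,0,0,0,0,1]]'; python3 - <<'E'
from h import *;from workcell import viewer
b=viewer.get_image("wrist")["frame"]
a=viewer.get_image("top")["frame"]
cv2.imwrite("pics/s3.png",np.hstack([cv2.resize(a[140:320,260:400],(350,450)),cv2.resize(b[20:320,200:460],(390,450))]))
E
```

```text
t: 8.25
ee_pos: [496.9, -29.5, 21.5]
orientation: [-0.095, -3.136, -0.0]
ft_force: [-6.2, 0.4, 6.1]
width: 0.3
grasp_force: 4.2
t: 8.62
ee_pos: [501.0, -29.8, 21.5]
orientation: [-0.095, -3.136, -0.0]
ft_force: [-7.7, 0.2, 6.0]
width: 0.4
grasp_force: 4.2
```

View pics/s3.png

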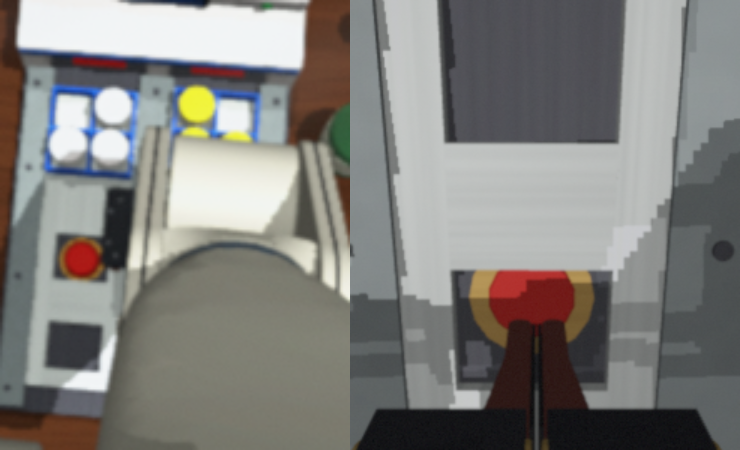

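The wrist crop shows the carrier advancing: the bar's edge (crop row 268) now overlaps the plunger, and the finger still holds it down. I continue.

```bash
python3 -m handwheel '[[-2,0,0,0,0,0,1],[-2,0,0,0,0,0,1],[-2,0,0,0,0,0,1],[-2,0,0,0,0,0,1],[0,0,0,0,0,0,1]]'; python3 -m handwheel '[[-3,0,0,0,0,0,1],[-3,0,0,0,0,0,1],[-3,0,0,0,0,0,1],[-3,0,0,0,0,0,1],[0,0,0,0,0,0,1]]'; python3 - <<'E'
from h import *;from workcell import viewer
b=viewer.get_image("wrist")["frame"]
cv2.imwrite("pics/s4.png",cv2.resize(b[0:320,200:460],(390,480)))
E
```

```text
t: 9.35
ee_pos: [510.8, -30.4, 21.7]
orientation: [-0.095, -3.14, -0.0]
ft_force: [-3.7, 0.9, 2.0]
width: 0.5
grasp_force: 1.9
t: 9.98
ee_pos: [523.5, -31.2, 22.0]
orientation: [0.095, 3.139, -0.0]
ft_force: [-1.9, -0.0, 1.4]
width: 0.2
grasp_force: 1.3
```

View pics/s4.png

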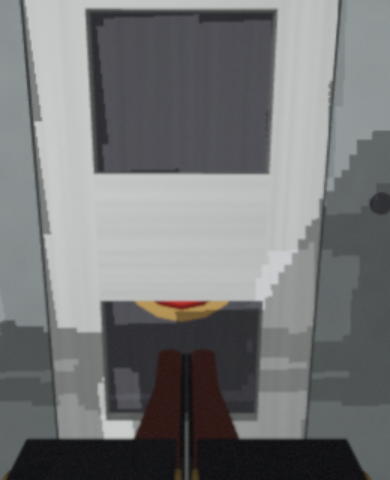

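The plate now covers and holds the plunger, with only a red sliver left at the window edge. About 30 of 80 mm is done, so I push on.

```bash
python3 -m handwheel '[[-4,0,0,0,0,0,1],[-4,0,0,0,0,0,1],[-4,0,0,0,0,0,1],[-4,0,0,0,0,0,1],[-4,0,0,0,0,0,1],[-4,0,0,0,0,0,1],[-4,0,0,0,0,0,1],[-4,0,0,0,0,0,1],[-4,0,0,0,0,0,1],[0,0,0,0,0,0,1]]'; python3 -m handwheel '[[-3,0,0,0,0,0,1],[-3,0,0,0,0,0,1],[-2,0,0,0,0,0,1],[-2,0,0,0,0,0,1],[0,0,0,0,0,0,1],[0,0,0,0,0,0,1]]'
```

```text
t: 11.28
ee_pos: [559.6, -33.4, 22.1]
orientation: [0.095, 3.139, -0.0]
ft_force: [-2.5, 0.4, 1.3]
width: 0.6
grasp_force: 1.2
t: 12.02
ee_pos: [568.3, -33.9, 21.9]
orientation: [-0.095, -3.139, -0.0]
ft_force: [-6.2, 0.3, 3.7]
width: 0.6
grasp_force: 2.5
```

```bash
python3 - <<'E'
from h import *;from workcell import viewer
b=viewer.get_image("wrist")["frame"]
cv2.imwrite("pics/s5.png",cv2.resize(b[0:320,200:460],(390,480)))
E
```

```text
(no output)
```

View pics/s5.png

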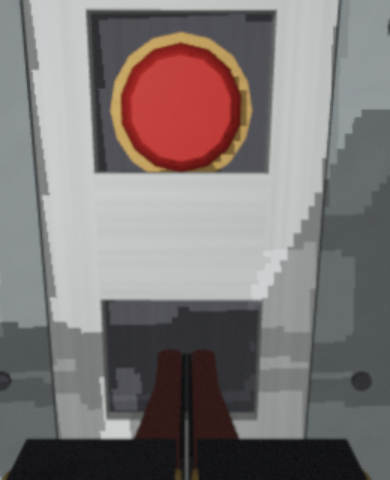

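The crop shows the plunger sprung up in the rear window (crop 180,105), and the carrier is locked. I ease back a few mm and lift clear.

```bash
python3 -m handwheel '[[3,0,0,0,0,0,1],[3,0,0,0,0,0,1],[0,0,-8,0,0,0,1],[0,0,-25,0,0,0,1],[0,0,-30,0,0,0,1],[0,0,-30,0,0,0,1],[0,0,-35,0,0,0,1],[20,0,-35,0,0,0,1],[30,0,-20,0,0,0,1],[0,0,0,0,0,0,1]]'; python3 -m handwheel '[[40,0,0,0,0,0,1],[40,0,0,0,0,0,1],[0,0,0,0,0,0,1],[0,0,0,0,0,0,1]]'; python3 - <<'E'
from h import *;from workcell import viewer
i=viewer.get_image("wrist");b=i["frame"]
for c,s in reds(i): print(c.round(1),s,at(i,c,31).round(1))
a=viewer.get_image("scene")["frame"]
cv2.imwrite("pics/s6.png",np.hstack([cv2.resize(a[90:270,190:450],(400,277)),cv2.resize(b,(400,277))]))
E
```

```text
t: 13.32
ee_pos: [512.5, -30.5, 206.9]
orientation: [0.095, 3.137, -0.0]
ft_force: [0.2, 0.3, 0.7]
width: 0.4
grasp_force: 0.0
t: 13.82
ee_pos: [434.6, -25.8, 205.0]
orientation: [0.096, 3.138, -0.0]
ft_force: [0.1, -1.1, 0.0]
width: 0.3
grasp_force: 0.0
[321.9 216. ] [308 203  29  27 620] [482.5 -28.8  31. ]
[433.7 216.2] [420 203  28  27 586] [489.7  83.9  31. ]
```

View pics/s6.png

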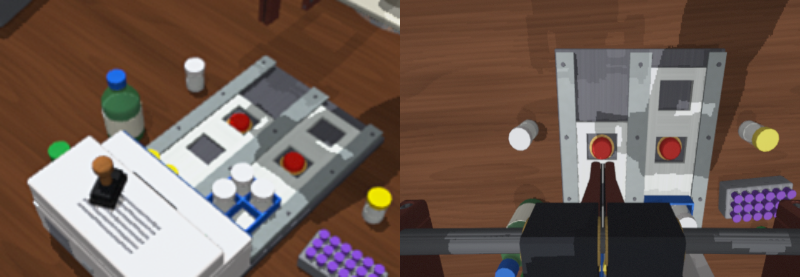

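The yellow carrier is in the tunnel with its plunger up in the rear window (same height and size as the left one). The jars are standing, everything else is in place, and the hand is clear.

```bash
python3 -c "
from workcell import ctrl;print(ctrl.close_job())"
```

```text
the job is handed in; nothing more can be done
None
```

The yellow carrier is loaded in the right lane and locked, with its plunger up in the rear window; the job was handed in at about 14 s with the hand clear, after one blocked first push (about 45 N upward at the fingertip) that I backed off and redid 2 mm higher.

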